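Load a raw casting into the leaf drill jig

TASK

Load the drill jig for the next part: pull its red sprung latch knob right out to its stop so that the leaf springs up, set (do not drop) the dark raw casting flat between the locating pins with its narrow tongue towards the hinge, and press the leaf down until the latch snaps home over it. Leave the two drilled castings and the tools, bottle and tin where they are.

Things in the scene. Friction and masses are not known exactly. Their poses are not given: they have to be found in the camera images.
- jig: Leaf drill jig bolted to the bench: blue base 176 mm long (x -94 to +82 mm), 100 mm wide, 20 mm high, a 10 mm high ear each side (142 mm over both). Origin: bench surface under the middle of the nest; +x points to the hinge at the back, -x to the latch knob at the front, z up. Stands left or right of the middle, turned up to 0.5 rad. Its sides are open.
- pillar (a point): Middle of the top of the jig's front latch pillar: 80 mm in front (-x) of the jig's origin, 92.5 mm above the bench. The pillar is 24 mm long (x -92 to -68 mm), 40 mm wide. At the back two hinge lugs stand at x 55 to 73 mm, y 27 to 41 mm to either side, 72 mm high.
- nest (a point): Middle of the nest at the part's resting height, 26 mm above the bench (two rest rails); axes as the jig's. The casting's origin belongs here, its +x (tongue) towards the hinge. Six bullet-nosed steel pins, 8 mm thick, tops 36 mm above the bench, hold it with 2 mm play: in jig coordinates (mm) x -28, y +-26; x 27, y +-18; x -42.5 and 42.5, y 0.
- nest_tongue (a point): Where the end of the casting's tongue (point casting_tongue) belongs: 36 mm from the nest point towards the hinge, same height.
- latch_knob (a point): Centre of the red latch knob, a cylinder 28 mm in diameter, 24 mm long, axis level along the jig's x: 124 mm in front (-x) of the jig's origin and 73.5 mm above the bench when home. 20 mm of 10 mm rod lies between it and the pillar; nothing stands beside or above it. Axes as the jig's. Moves with the latch.
- latch (a joint): Travel of the sprung latch bolt, m: 0 home (bevelled brass nose over the leaf's strike bar), 0.020 at its stop. The knob moves to the jig's -x. The spring pulls back with 3 N at home, 9 N at the stop; let go, it springs home. The leaf comes free at about 0.015. The leaf, pressed down, pushes the bolt back by its bevel; it then snaps home over the bar.
- leaf (a joint): Angle of the hinged drill leaf, rad: 0 shut and level, 1.75 (100 degrees) fully open, leaning back. A spring opens it in about a second once the latch is drawn and holds it open; pushing it shut takes under 4 N at its front end, and some 10 N for the last 20 mm, where it must push back the latch.
- leaf_hinge (a point): Hinge axis of the leaf, parallel to the jig's y: 60 mm behind (+x of) the jig's origin, 62 mm above the bench.
- leaf_front (a point): Middle of the leaf plate's front end, on its outer (upper when shut) face: 108 mm from the hinge axis, 64 mm above the bench when shut. Aluminium, 74 mm wide, 8 mm thick, outer face 2 mm above the hinge axis when shut. A steel strike bar stands 12 mm beyond the front end; the latch nose over it is 12 mm wide and reaches to x -48 mm of the jig.
- casting: Raw casting: dark brown-grey, undrilled, about 0.4 kg. Block 48 mm long (x -36 to +12 mm), 40 wide, 24 high; a tongue 24 mm wide, 24 high runs on to x = +36 mm; round boss 22 mm across, 4 high, on top at x -14. Origin: underside, middle of its 72 mm length; +x to the tongue, z up. Lies flat on the mat, turned up to 1.5 rad from world x; grip across the 40 mm width.
- casting_tongue (a point): End of the casting's tongue, at its underside: 36 mm along +x from the origin.
- mat: Teal rubber mat, 200 x 200 x 3 mm, fixed to the bench on the other side of the middle from the jig. Origin: middle of its underside. The three castings lie on it in random order. Beyond, fixed shop equipment (bins, stacks, vice, rack, file block), up to 0.3 m high, stands along the back (x over 0.70 m at the sides, 0.79 m in the middle) and the sides of the bench (y over 0.36 m either way).
- drilled_a: A drilled casting, same shape and size as the raw one but bright metal with three black holes. Leave alone. Origin as the raw casting's.
- drilled_b: The other drilled casting, bright with three black holes. Leave alone.
- bottle: White bottle with red cap, 52 mm in diameter, 170 mm high, between jig and mat. Origin: middle of its foot. Leave alone.
- tin: Orange tin, 48 mm in diameter, 90 mm high, behind the jig's hinge. Origin: middle of its foot. Leave alone.
- spanner: Steel spanner, 150 mm long, lying along the jig's +y side about 105 mm from its middle. Origin: its middle, underside. Leave alone.
- grinder: Air die grinder, 204 mm long, 42 mm high, lying between jig and mat, burr towards the robot. Origin: underside, at the middle of its 110 mm barrel. Leave alone.
- screwdriver: Yellow-handled screwdriver, 200 mm long, at the right. Origin: its middle, underside. Leave alone.
- brush: Bench brush, 200 mm long, at the left. Origin: its middle, underside. Leave alone.
Things that resemble listed ones, but are neither listed nor needed, are in the scene too. There is more than one size of the casting; the one meant has the size given above.

How it is judged:
By the outcome, as a careful person would: the job done as asked, in the order asked, and still so for the second after the job is handed in, with the robot touching nothing.
It also fails if it takes over 67 s, if anything falls off the work surface, if the arm or the gripper's body presses on something with over 40 N, if the wrist force passes 120 N, or if a joint passes its speed limit or range.

ROBOT

A 7-joint arm with a two-finger parallel gripper is mounted at the origin on the work surface. World frame = base frame: x ahead of the robot, y to its left, z up, the work surface at z = 0. Lengths are in m, angles in rad, forces in N, time in s.
With the tool pointing down it reaches from about 0.4 to 0.9 m from the base axis. Payload 5.6 kg.
Tool frame: the origin (TCP) lies at the very end of the fingers, on their centre line; the grasp point (between the pads) lies r.hold_point_z behind it (r.hold_point_z is the distance from the TCP to the grasp point, in m); z points along the fingers, y is the line along which they close (so a half turn about z gives the same grasp; the last joint's range is limited). The gripper opens to 92 mm and grips with 3 to 60 N. Pads are 20 mm wide; open, the fingers measure 128 mm over their backs; the gripper's body (75 mm by 189 mm) begins 69 mm behind the grasp point.
Start: joints at [-0.043, 0.468, -0.012, 1.603, 0.006, 1.071, -0.056], TCP at [0.65, -0, 0.215] pointing down, gripper open.
Joint ranges: [-2.53, 2.53], [-0.31, 2.02], [-1.57, 1.55], [0.28, 2.44], [-1.29, 4.43], [0.15, 1.84], [-2.92, 2.92]. Speed limits (rad/s): [2.57, 2.57, 3.14, 3.14, 3.14, 3.14, 3.14].

INTERFACE

Orientations are given as a rotation vector (axis times angle).
In Python, from workcell import r, gripper_to, solver, eyes, nets gives the robot as it stands. Calls block until the motion is done:
- r.reach(position, orientation): joint-space move of the TCP to a pose.
- r.movel(position, ori=None, rate=0.15): straight line of the TCP; ori=None keeps the orientation; rate is the mean speed in m/s.
- r.move_j(angles): joint-space move.
- gripper_to(opening, effort=None): finger opening in m; effort is the grip in N (None keeps the last); returns when the fingers have stopped.
- r.hold(seconds).
- solver.inverse_kinematics(position, orientation): joint angles nearest the present ones, or None.
- r.get_state(): the state.
- eyes.snapshot(name): name is "scene" or "side" or "wrist"; returns a dict with "pixels" (420x560x3 uint8, red, green, blue), "depth" (420x560 float32, m along the optical axis (not along the pixel's ray), 0 where there is no reading), "K" (3x3 intrinsics, pixels), "xyz" and "attitude" of the camera in the world; the wrist camera has in their place "hand_eye" (4x4, takes a point from camera to tool coordinates, whose origin is the TCP and whose axes are the flange's). Camera axes: x right, y up, looking along -z (the intrinsics and any distortion apply to the point x, -y, -z); pixel columns grow to the right and rows downward; lengths in m; the calibration is good to about 2 mm. A picture is of the moment at which its call begins: read the wrist's pose just before it.
A pose or a line that the arm cannot do raises r.PlanningError and nothing moves.
- r.close_job(): hands the job in; it is judged then, once.
Trained networks look in the newest picture that a camera, given by its name, has taken for a name from the list of things; names that differ only in an ending like _2 or _b are one class to them, and where a whole thing is asked for, a point or a joint stands for the part that bears it (a point fixed in the world has none). Each returns a list of dicts, best first, with "confidence" (0 to 1); they miss things now and then, are a little off and sometimes report something else, mostly with a low value. They report only what shows in the picture. A call takes as long as a camera call. They do not tell look-alikes from the thing itself.
- nets.recognise(camera, label): "rect" ([left, top, right, bottom] in pixels, round what is visible of it).
- nets.pinpoint(camera, label): "centre" ([column, row] in pixels: a listed point, or the origin of a listed thing).
The state is a dict: "clock": time; "qpos": joint angles; "joint_vel": joint speeds; "tau": joint torques, N m; "eef_pos": TCP position; "ee_rot": TCP orientation; "ft_force": force on the tool from outside, world axes, zero at the start; "torque": the same for the moment, N m; "width": finger opening in m; "gripper_force": force on a finger pad.
Only numpy, scipy, OpenCV 4.12 (cv2) and the standard library are available. Lean on these libraries where they do the work, as an engineer would, in place of code of your own. Each camera call takes 0.05 s, during which the arm holds its last target. There are 200 camera calls.

## Working session

There is one attempt and no reset: what is moved stays moved. The work goes in short steps, each a Python script; the robot and the scene stay as the last script left them, time stands still between calls to the robot, and variables do not carry over. Pictures are saved under pics/ and viewed, at most 10 in all, crops included, and the job is handed in when it is done.

```bash
ls; mkdir -p pics; cat > h.py <<'E'
import numpy as np, cv2
from scipy.spatial.transform import Rotation as R
from workcell import r, gripper_to, solver, eyes, nets
def rotm(a):
    a=np.asarray(a,float)
    return a if a.shape==(3,3) else R.from_rotvec(a).as_matrix() if a.size==3 else R.from_quat(a).as_matrix()
def snap(name):
    s=r.get_state(); d=eyes.snapshot(name)
    if 'hand_eye' in d:
        T=np.eye(4);T[:3,:3]=rotm(s['ee_rot']);T[:3,3]=s['eef_pos'];M=T@np.array(d['hand_eye'])
        d['Rc'],d['tc']=M[:3,:3],M[:3,3]
    else: d['Rc'],d['tc']=rotm(d['attitude']),np.array(d['xyz'])
    return d
def ray(d,uv):
    K=np.array(d['K']); v=np.array([(uv[0]-K[0,2])/K[0,0],-(uv[1]-K[1,2])/K[1,1],-1.]); return d['tc'],d['Rc']@v
def at_z(d,uv,z):
    o,v=ray(d,uv); return o+v*(z-o[2])/v[2]
def cloud(d):
    K=np.array(d['K']);D=d['depth'];v,u=np.mgrid[:D.shape[0],:D.shape[1]]
    P=np.stack([(u-K[0,2])/K[0,0]*D,-(v-K[1,2])/K[1,1]*D,-D],-1)
    return P@d['Rc'].T+d['tc']
def proj(d,p):
    K=np.array(d['K']);q=(np.asarray(p)-d['tc'])@d['Rc']; return np.array([K[0,2]+K[0,0]*q[0]/-q[2],K[1,2]-K[1,1]*q[1]/-q[2]])
def save(d,n): cv2.imwrite('pics/'+n,d['pixels'][...,::-1])
E
python3 - <<'E'
from h import *
for c in ['scene','side','wrist']:
    d=snap(c); save(d,c+'0.png'); print(c,{k:np.round(v,3).tolist() for k,v in d.items() if k not in('pixels','depth')})
    for n,z in [('pillar',.0925),('latch_knob',.0735),('leaf_hinge',.062),('leaf_front',.064),('nest',.026),('casting',.003),('casting_tongue',.003),('drilled_a',.003),('mat',0),('bottle',0),('tin',0),('grinder',0),('jig',0)]:
        print(n,[(round(x['confidence'],2),np.round(x['centre']).tolist(),at_z(d,x['centre'],z)[:2].round(3).tolist()) for x in nets.pinpoint(c,n)[:4]])
s=r.get_state();print(s)
E
```

```text
pics
scene {'K': [[533.244, 0.0, 283.587], [0.0, 533.244, 215.585], [0.0, 0.0, 1.0]], 'xyz': [1.041, 0.412, 1.141], 'attitude': [0.265, 0.617, 2.214], 'Rc': [[-0.655, -0.653, 0.38], [0.756, -0.557, 0.344], [-0.013, 0.512, 0.859]], 'tc': [1.041, 0.412, 1.141]}
pillar [(0.74, [382.0, 229.0], [0.46, 0.183]), (0.71, [353.0, 272.0], [0.587, 0.198])]
latch_knob [(0.51, [390.0, 220.0], [0.417, 0.181]), (0.16, [219.0, 169.0], [0.571, -0.224])]
leaf_hinge [(0.67, [338.0, 280.0], [0.612, 0.179]), (0.67, [195.0, 189.0], [0.647, -0.233])]
leaf_front [(0.75, [370.0, 246.0], [0.498, 0.182])]
nest [(0.73, [353.0, 267.0], [0.548, 0.177])]
casting [(0.46, [237.0, 193.0], [0.564, -0.177])]
casting_tongue [(0.75, [179.0, 240.0], [0.755, -0.19])]
drilled_a [(0.72, [190.0, 136.0], [0.511, -0.404]), (0.68, [199.0, 188.0], [0.616, -0.262]), (0.61, [220.0, 172.0], [0.544, -0.256]), (0.33, [367.0, 244.0], [0.468, 0.162])]
mat [(0.92, [223.0, 189.0], [0.577, -0.216])]
bottle [(0.92, [277.0, 247.0], [0.613, 0.002]), (0.55, [191.0, 136.0], [0.508, -0.404])]
tin [(0.89, [306.0, 325.0], [0.717, 0.178]), (0.47, [2
[... 2439 characters left out ...]
-0.04300875,  0.46750184, -0.01162856,  1.60270161,  0.00603247,
        1.07138389, -0.05627762]), 'joint_vel': array([ 3.34283853e-04,  5.63373800e-05, -1.91824558e-03,  1.14120960e-03,
       -6.44074929e-04,  9.70637982e-04,  1.55032604e-04]), 'tau': array([ 4.21529512e-04, -5.20407593e+01, -1.21381562e-02, -2.44047278e+01,
       -5.66094113e-02,  1.13892008e-02, -1.16529156e-05]), 'eef_pos': array([ 6.50010915e-01, -2.92545235e-05,  2.14590521e-01]), 'ee_rot': array([ 2.22139248e+00,  2.22139434e+00, -1.10963484e-05]), 'ft_force': array([-0.27937859,  0.59755582, -0.6322046 ]), 'torque': array([-0.02055565, -0.01556773,  0.03325422]), 'gripper_force': 0.0, 'width': 0.09207822498143474}
```

View pics/scene0.png

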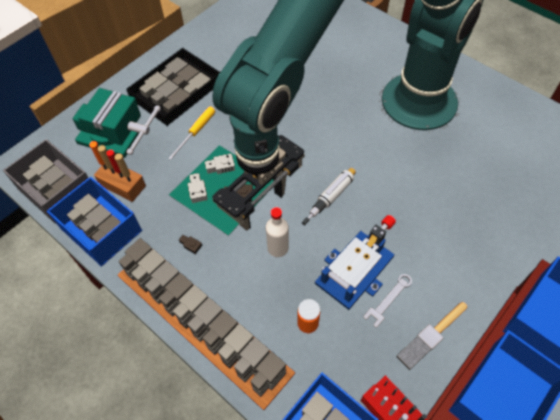

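View pics/side0.png

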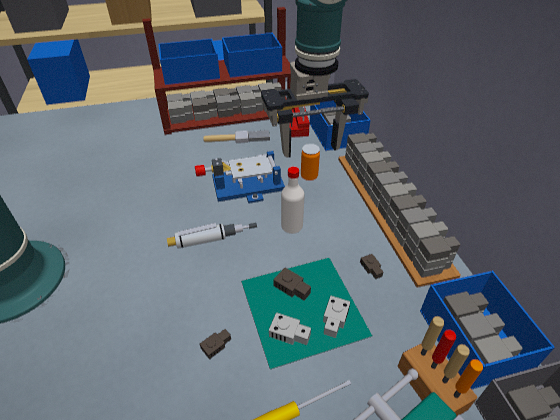

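View pics/wrist0.png

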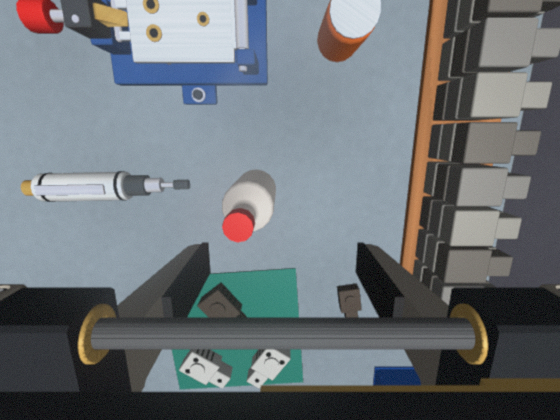

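```bash
cat >> h.py <<'E'
def down(yaw):  # rotvec: tool z down, tool x at world angle yaw
    c,s=np.cos(yaw),np.sin(yaw)
    return R.from_matrix(np.array([[c,s,0],[s,-c,0],[0,0,-1]])).as_rotvec()
JIG={'pillar':(-.080,0,.0925),'latch_knob':(-.124,0,.0735),'leaf_hinge':(.06,0,.062),'leaf_front':(-.048,0,.064),'jig':(0,0,0),'nest':(0,0,.026)}
def fit2(A,B):
    a,b=A.mean(0),B.mean(0);H=(A-a).T@(B-b);t=np.arctan2(H[0,1]-H[1,0],H[0,0]+H[1,1])
    M=np.array([[np.cos(t),-np.sin(t)],[np.sin(t),np.cos(t)]]);o=b-M@a
    return o,t,np.linalg.norm(A@M.T+o-B,axis=1)
E
python3 - <<'E'
from h import *
A,B=[],[];o=[]
for k,p in enumerate([(.595,.178,.22),(.57,.15,.25)]):
    r.reach(p,down(np.pi)); r.hold(.3); d=snap('wrist'); np.savez(f'j{k}.npz',**d); save(d,f'j{k}.png')
    C=cloud(d)
    hsv=cv2.cvtColor(d['pixels'],cv2.COLOR_RGB2HSV)
    for n,q in JIG.items():
        for x in nets.pinpoint('wrist',n)[:1]:
            u=x['centre']; w=at_z(d,u,q[2]); c=C[int(u[1])%420,int(u[0])%560]
            print(k,n,round(x['confidence'],2),np.round(u),w.round(4),c.round(4)); o.append((n,d,u)); A.append(q[:2]);B.append(w[:2])
    m=(hsv[...,1]>150)&((hsv[...,0]<6)|(hsv[...,0]>174))&(hsv[...,2]>60)&(C[...,2]>.05)&(C[...,2]<.11)&(C[...,1]>.1)
    P=C[m]; print('red',len(P),np.percentile(P,[2,50,98],axis=0).round(4))
print(fit2(np.array(A),np.array(B)))
# triangulate
for n in JIG:
    rs=[ray(d,u) for m,d,u in o if m==n]
    if len(rs)==2:
        M=0;b=0
        for t,v in rs:
            v=v/np.linalg.norm(v);Q=np.eye(3)-np.outer(v,v);M=M+Q;b=b+Q@t
        print('tri',n,np.linalg.solve(M,b).round(4))
for p in [(.54,-.13,.22),(.56,-.10,.22)]:
    r.reach(p,down(2.27)); r.hold(.3); d=snap('wrist'); k+=1; np.savez(f'j{k}.npz',**d); save(d,f'j{k}.png')
    C=cloud(d)
    for n in ['casting','casting_tongue','drilled_a']:
        for x in nets.pinpoint('wrist',n)[:3]:
            print(k,n,round(x['confidence'],2),np.round(x['centre']),at_z(d,x['centre'],.003).round(4))
print(r.hold_point_z,r.get_state()['clock'],r.get_state()['qpos'])
E
```

```text
0 pillar 0.84 [289.  78.] [0.4716 0.1833 0.0925] [0.4711 0.1827 0.0911]
0 latch_knob 0.78 [283.  29.] [0.4251 0.1777 0.0735] [0.4284 0.1771 0.0856]
0 leaf_hinge 0.8 [284. 214.] [0.6099 0.1794 0.062 ] [0.6079 0.1793 0.066 ]
0 leaf_front 0.78 [284. 115.] [0.5019 0.1796 0.064 ] [0.5013 0.1791 0.0661]
0 jig 0.94 [286. 157.] [0.5499 0.1816 0.    ] [0.5444 0.1803 0.0632]
red 588 [[0.4163 0.1697 0.0793]
 [0.4259 0.1798 0.0839]
 [0.4371 0.1909 0.0861]]
1 pillar 0.95 [312. 109.] [0.4709 0.1811 0.0925] [0.4703 0.1806 0.09  ]
1 latch_knob 0.94 [308.  67.] [0.4268 0.1776 0.0735] [0.4292 0.1757 0.0857]
1 leaf_hinge 0.95 [306. 226.] [0.6086 0.1802 0.062 ] [0.6072 0.1792 0.0652]
1 leaf_front 0.55 [308. 138.] [0.5002 0.1807 0.064 ] [0.5001 0.1801 0.0668]
1 jig 0.61 [ 56. 188.] [ 0.5718 -0.1753  0.    ] [ 0.5661 -0.1537  0.0287]
red 473 [[0.4164 0.1708 0.0783]
 [0.4274 0.1811 0.0838]
 [0.4374 0.1919 0.0863]]
(array([0.55019762, 0.132716  ]), np.float64(-0.31443784025872057), array([0.02597932, 0.00971817, 0.06530781, 0.03211257, 0.04887966,
       0.02387097, 0.00854326, 0.06606846, 0.03345286, 0.308
[... 428 characters left out ...]
76. 251.] [ 0.5888 -0.1998  0.003 ]
2 casting_tongue 0.49 [363. 308.] [ 0.7458 -0.1853  0.003 ]
2 drilled_a 0.87 [219. 256.] [ 0.5317 -0.2575  0.003 ]
2 drilled_a 0.67 [270. 294.] [ 0.6248 -0.2573  0.003 ]
3 casting 0.89 [117. 202.] [ 0.3987 -0.255   0.003 ]
3 casting 0.69 [255. 237.] [ 0.572  -0.1733  0.003 ]
3 casting 0.65 [353. 301.] [ 0.7453 -0.1591  0.003 ]
3 casting_tongue 0.87 [256. 255.] [ 0.5903 -0.1943  0.003 ]
3 casting_tongue 0.83 [139. 205.] [ 0.424  -0.2396  0.003 ]
3 casting_tongue 0.65 [341. 314.] [ 0.7475 -0.1862  0.003 ]
3 drilled_a 0.77 [246. 299.] [ 0.6217 -0.2586  0.003 ]
0.0187 7.1167 [ 0.24690725  0.33462602 -0.15891492  1.79249839  0.06115349  1.01918939
  0.7631904 ]
```

```bash
python3 - <<'E'
import sys
from h import *
def load(k): return {a:b for a,b in np.load(f'j{k}.npz').items()}
def rect(P,l):
    c,(w,h),a=cv2.minAreaRect((P[:,:2]*1000).astype(np.float32)); print(l,len(P),np.round(c,1),round(w,1),round(h,1),round(a,2))
for k in (0,1):
    d=load(k);C=cloud(d);hsv=cv2.cvtColor(d['pixels'],cv2.COLOR_RGB2HSV)
    box=(C[...,0]>.38)&(C[...,0]<.68)&(C[...,1]>.08)&(C[...,1]<.28)
    m=box&(hsv[...,1]<50)&(hsv[...,2]>150)&(C[...,2]>.055)&(C[...,2]<.072); 
    m=cv2.morphologyEx(m.astype(np.uint8),cv2.MORPH_OPEN,np.ones((3,3)))>0; P=C[m];rect(P,'leaf');print(np.median(P[:,2]))
    b=box&(hsv[...,0]>100)&(hsv[...,0]<130)&(hsv[...,1]>120)&(C[...,2]>.014)&(C[...,2]<.024)
    b=cv2.morphologyEx(b.astype(np.uint8),cv2.MORPH_OPEN,np.ones((3,3)))>0
    P=C[b];rect(P,'base');print(np.median(P[:,2]),np.percentile(P,[1,99],axis=0).round(4).tolist())
    for s in (-1,1):   # base side edges
        pass
for k in (2,3):
    d=load(k);C=cloud(d);hsv=cv2.cvtColor(d['pixels'],cv2.COLOR_RGB2HSV)
    box=np.hypot(C[...,0]-.571,C[...,1]+.172)<.05
    m=box&(C[...,2]>.02)&(C[...,2]<.04)&(hsv[...,2]<130)
    m=cv2.morphologyEx(m.astype(np.uint8),cv2.MORPH_OPEN,np.ones((3,3)))
    P=C[m>0]; rect(P,'cast'); print(np.percentile(P[:,2],[5,50,95]).round(4))
    t=m>0
    # template fit: planform in xy
    Q=P[P[:,2]<.0305][:,:2]*1000; 
    from scipy.optimize import minimize
    g=np.mgrid[500:640:1.,-240:-100:1.].reshape(2,-1).T
    from scipy.spatial import cKDTree
    occ=(cKDTree(P[:,:2]*1000).query(g)[0]<1.0)
    def cost(x):
        c,s=np.cos(x[2]),np.sin(x[2]);l=(g-x[:2])@np.array([[c,-s],[s,c]])
        f=((l[:,0]>-36)&(l[:,0]<12)&(abs(l[:,1])<20))|((l[:,0]>=12)&(l[:,0]<36)&(abs(l[:,1])<12))
        return (f!=occ).sum()
    from scipy.optimize import differential_evolution
    e=differential_evolution(cost,[(555,590),(-190,-155),(-1.6,0)],seed=1,maxiter=40,popsize=12)
    print(e.x,e.fun,occ.sum())
a=cv2.imread('pics/j2.png');b=cv2.imread('pics/j0.png')
cv2.imwrite('pics/m.png',cv2.resize(np.hstack([a[150:330,180:340],b[0:180,200:370]]),None,fx=2.4,fy=2.4))
E
```

```text
leaf 6482 [551.5 181.1] 88.3 126.7 89.94
0.06258068249609389
base 1474 [536.5 181.5] 158.2 98.3 0.14
0.0178771886294829 [[0.4577, 0.1329, 0.0162], [0.6128, 0.2298, 0.0196]]
leaf 5227 [551.3 180.8] 126.9 73.7 0.08
0.0625525107909215
base 2022 [537.4 180.3] 159.1 100.2 1.23
0.01796631372147703 [[0.4585, 0.1312, 0.016], [0.6122, 0.229, 0.02]]
cast 1395 [ 569.1 -169. ] 39.3 71.7 39.45
[0.0234 0.025  0.0292]
[ 568.56561524 -169.11968952   -0.88423552] 88.0 2506
cast 1372 [ 568.6 -169.3] 39.9 71.4 39.34
[0.0232 0.025  0.0292]
[ 568.92523505 -168.80830892   -0.88404191] 128.0 2501
```

View pics/m.png

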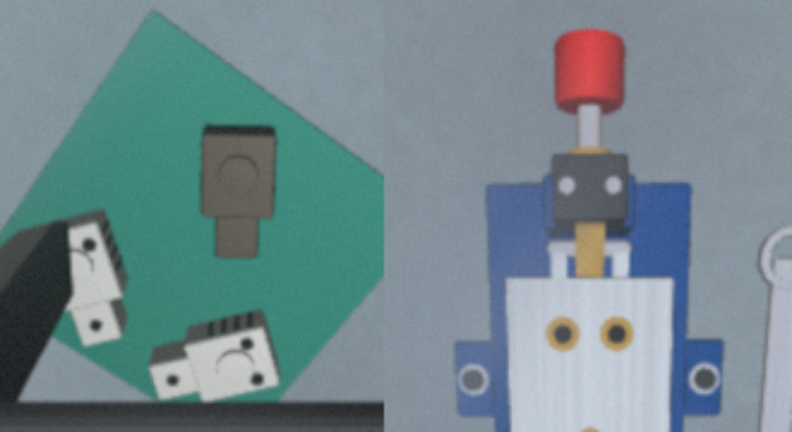

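```bash
python3 - <<'E'
from h import *
o=down(np.pi); k=np.array([.4265,.181,.055])
gripper_to(.06,40)
r.reach(k+[0,0,.13],o); r.movel(k,rate=.15)
gripper_to(.0,40); s=r.get_state(); f0=s['ft_force'].copy(); print('grip',s['width'],s['gripper_force'],f0.round(2))
p=np.array(s['eef_pos'])
for dx in (.008,.014,.018,.020,.0215,.023):
    r.movel(p-[dx,0,0],rate=.06); s=r.get_state(); f=s['ft_force']-f0; print(dx,f.round(1),s['eef_pos'].round(4),round(s['width'],4))
    if np.linalg.norm(f)>30: break
r.hold(1.2); d=snap('side'); save(d,'s1.png')
print((r.get_state()['ft_force']-f0).round(1))
print([(n,[(round(x['confidence'],2),np.round(x['centre'])) for x in nets.pinpoint('side',n)[:2]]) for n in('leaf_front','latch_knob')], 'exp open', proj(d,[.5505+.06+.019,.181,.168]))
r.movel(p,rate=.08); gripper_to(.06); r.movel(k+[0,0,.13],rate=.25)
d=snap('side'); save(d,'s2.png');print(r.get_state()['clock'])
cv2.imwrite('pics/s12.png',np.hstack([cv2.resize(cv2.imread(f'pics/s{i}.png')[90:240,160:340],None,fx=2.2,fy=2.2) for i in(1,2)]))
E
```

```text
grip 0.027033380309361976 40.00636696815491 [-1.13 -3.77  5.1 ]
0.008 [ 6.3  1.7 -7.6] [0.4196 0.1802 0.0553] 0.0267
0.014 [ 6.6  1.3 -8.3] [0.4136 0.1802 0.0553] 0.0271
0.018 [  8.7   2.1 -11.2] [0.4106 0.1802 0.0553] 0.0271
0.02 [  8.9   2.3 -11.9] [0.4089 0.1802 0.0554] 0.0271
0.0215 [  9.6   1.9 -10.7] [0.4076 0.1802 0.0553] 0.0268
0.023 [ 11.9   1.3 -13.4] [0.4066 0.1803 0.0554] 0.0269
[ 11.3   0.6 -12.6]
[('leaf_front', [(0.68, array([280., 126.])), (0.38, array([292., 291.]))]), ('latch_knob', [(0.38, array([191., 172.]))])] exp open [279.32100044 125.04459974]
15.2417
```

View pics/s12.png

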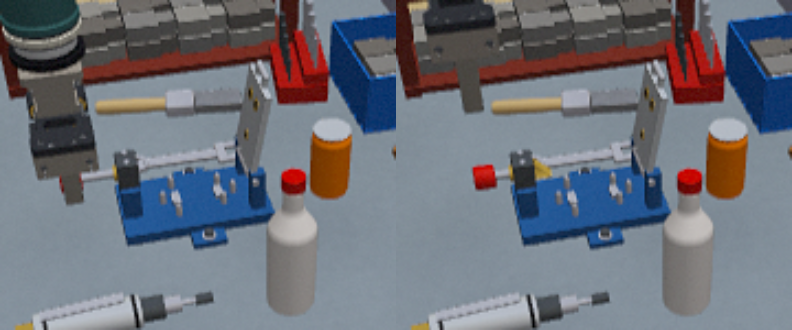

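```bash
python3 - <<'E'
from h import *
r.movel([.5,.181,.29],rate=.3); r.movel([.585,.181,.27],rate=.25); r.hold(.2); d=snap('wrist'); np.savez('n0.npz',**d)
im=d['pixels'].copy()
pins=[(-28,26),(-28,-26),(27,18),(27,-18),(-42.5,0),(42.5,0)]
for x,y in pins:
    u=proj(d,[.5505+x/1000,.181+y/1000,.036]);print(u.round(1)); 
    cv2.circle(im,tuple(int(round(t)) for t in u),1,(255,0,0),-1)
print([(x['confidence'],at_z(d,x['centre'],.026).round(4)) for x in nets.pinpoint('wrist','nest')[:2]],[(x['confidence'],at_z(d,x['centre'],.026).round(4)) for x in nets.pinpoint('wrist','nest_tongue')[:2]])
cv2.imwrite('pics/n0.png',cv2.resize(im[60:260,180:380,::-1],None,fx=3,fy=3,interpolation=cv2.INTER_CUBIC)[:600])
print(r.get_state()['clock'])
E
```

```text
[301.7 143.8]
[262.7 143.7]
[295.1 184.7]
[269.1 184.6]
[282.2 132.5]
[282.1 195.7]
[(0.59, array([0.5488, 0.1815, 0.026 ]))] [(0.94, array([0.579 , 0.1807, 0.026 ]))]
16.6667
```

View pics/n0.png

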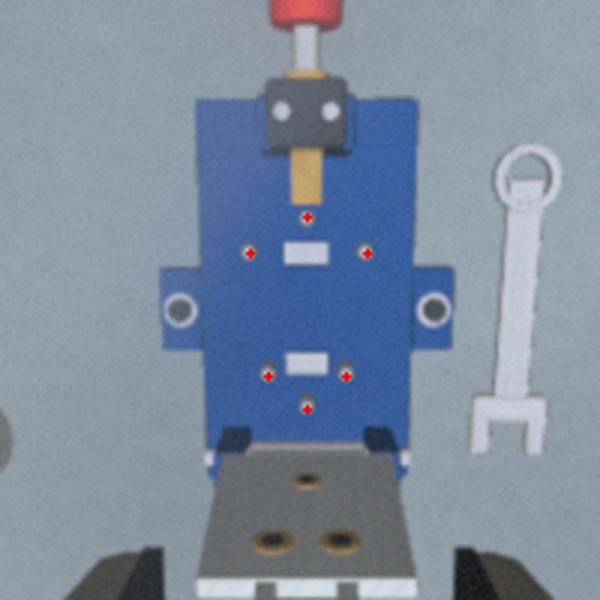

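```bash
python3 - <<'E'
from h import *
d={a:b for a,b in np.load('n0.npz').items()}
hsv=cv2.cvtColor(cv2.resize(d['pixels'],None,fx=4,fy=4,interpolation=cv2.INTER_CUBIC),cv2.COLOR_RGB2HSV)
for x,y in [(-28,26),(-28,-26),(27,18),(27,-18),(-42.5,0),(42.5,0)]:
    u=proj(d,[.5505+x/1000,.181+y/1000,.036]); c=((u+.5)*4-.5).round().astype(int); w=200-hsv[c[1]-14:c[1]+15,c[0]-14:c[0]+15,1].astype(float).clip(0,200)
    w=np.clip(w-np.median(w)-25,0,None); yy,xx=np.mgrid[-14:15,-14:15]; e=np.array([(w*xx).sum(),(w*yy).sum()])/w.sum()/4+((c+.5)/4-.5-u); 
    print((at_z(d,u+e,.036)-at_z(d,u,.036))[:2].round(4))
yaw=-.884; c=np.array([.5687,-.169])-.008*np.array([np.cos(yaw),np.sin(yaw)])
o=down(yaw+np.pi); g=np.array([*c,.006])
gripper_to(.064,45)
r.reach([*c,.27],o); r.movel(g+[0,0,.05],rate=.25); r.movel(g,rate=.08)
gripper_to(0,45); s=r.get_state(); print(s['width'],s['gripper_force'],s['eef_pos'].round(4))
r.movel([*c,.06],rate=.1); s=r.get_state(); print(s['width'],s['gripper_force'],s['ft_force'].round(1),s['clock'])
d=snap('wrist');save(d,'g.png'); d=snap('side'); save(d,'g2.png')
E
```

```text
[-0.0007 -0.0009]
[-0.0004 -0.0001]
[-0.0017 -0.0004]
[-0.0016 -0.0001]
[-0.0002 -0.0005]
[-0.002  -0.0002]
0.039552920152461604 44.97707426548004 [ 0.5635 -0.1632  0.0063]
0.039461114873412716 44.97268617153168 [-1.  -0.4 -5.1] 21.2
```

```bash
python3 - <<'E'
from h import *
n=np.array([.5500,.1807]); o=down(np.pi); t=[n[0]-.008,n[1]]
s=r.get_state(); p=s['eef_pos']
r.movel([p[0],p[1],.27],rate=.3); r.reach([*t,.27],o); r.movel([*t,.06],rate=.2); r.hold(.2)
f0=r.get_state()['ft_force'].copy()
for z in (.044,.040,.037,.034,.032,.0305,.0295,.029,.0285):
    r.movel([*t,z],rate=.05); s=r.get_state(); f=s['ft_force']-f0; print(z,s['eef_pos'].round(4),f.round(1),round(s['width'],4))
    if f[2]>8 : break
print(s['clock'])
d=snap('side');save(d,'p1.png');d=snap('scene');save(d,'p2.png')
E
python3 -c "
import cv2,numpy as np
a=cv2.imread('pics/p1.png')[90:240,170:330];b=cv2.imread('pics/p2.png')[190:340,280:440]
cv2.imwrite('pics/p.png',np.hstack([cv2.resize(x,None,fx=2.4,fy=2.4,interpolation=3) for x in (a,b)]))"
```

```text
0.044 [0.5416 0.1807 0.0434] [-0.3  1.8 -0.8] 0.0397
0.04 [0.5419 0.1807 0.0398] [ 0.   0.5 -0.3] 0.0399
0.037 [0.5419 0.1806 0.0368] [-0.1  1.2  0.4] 0.0394
0.034 [0.5418 0.1806 0.0338] [1.1 0.5 0.7] 0.0396
0.032 [0.5419 0.1806 0.0319] [-0.3  0.6  0.1] 0.0398
0.0305 [0.5419 0.1806 0.0304] [-0.3  1.2  1.2] 0.04
0.0295 [0.542  0.1807 0.0295] [-0.4  1.5  0.2] 0.0396
0.029 [0.542  0.1807 0.0294] [-2.  -0.3  5.8] 0.0393
0.0285 [0.542  0.1807 0.0294] [-3.9 -1.4 11.7] 0.0397
27.3167
```

View pics/p.png

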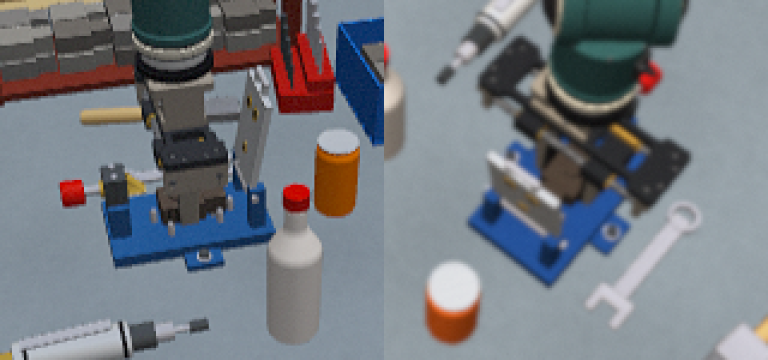

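```bash
python3 - <<'E'
from h import *
from scipy.spatial import cKDTree
from scipy.optimize import differential_evolution
gripper_to(.06); s=r.get_state();p=s['eef_pos']
r.movel([p[0],p[1],.1],rate=.1); r.movel([p[0],p[1],.27],rate=.3); r.movel([.585,.181,.27],rate=.25); r.hold(.2)
d=snap('wrist'); save(d,'c.png'); C=cloud(d); hsv=cv2.cvtColor(d['pixels'],cv2.COLOR_RGB2HSV)
box=(abs(C[...,0]-.55)<.05)&(abs(C[...,1]-.181)<.04)&(C[...,2]>.04)&(C[...,2]<.06)
P=C[box]; print(len(P),np.percentile(P[:,2],[5,50,95]).round(4))
for lo,hi in[(.51,.525),(.525,.54),(.54,.555),(.57,.585)]:
    q=P[(P[:,0]>lo)&(P[:,0]<hi)]; print(lo,len(q),np.median(q[:,2]).round(4),np.percentile(q[:,1],[2,98]).round(4))
g=np.mgrid[490:610:1.,130:230:1.].reshape(2,-1).T; occ=cKDTree(P[:,:2]*1000).query(g)[0]<1.2
def cost(x):
    c,s=np.cos(x[2]),np.sin(x[2]);l=(g-x[:2])@np.array([[c,-s],[s,c]])
    f=((l[:,0]>-36)&(l[:,0]<12)&(abs(l[:,1])<20))|((l[:,0]>=12)&(l[:,0]<36)&(abs(l[:,1])<12)); return (f!=occ).sum()
e=differential_evolution(cost,[(540,560),(170,190),(-.3,.3)],seed=1,maxiter=30); print(e.x.round(3),e.fun,occ.sum(),r.get_state()['clock'])
cv2.imwrite('pics/c2.png',cv2.resize(d['pixels'][60:260,180:380,::-1],None,fx=2.5,fy=2.5,interpolation=cv2.INTER_CUBIC))
E
```

```text
1436 [0.0464 0.048  0.0521]
0.51 246 0.0478 [0.1612 0.1999]
0.525 370 0.0486 [0.161  0.2001]
0.54 334 0.0481 [0.1622 0.2004]
0.57 188 0.0479 [0.1699 0.1914]
[ 5.50316e+02  1.81117e+02 -1.10000e-02] 116.0 2601 30.0583
```

View pics/c2.png

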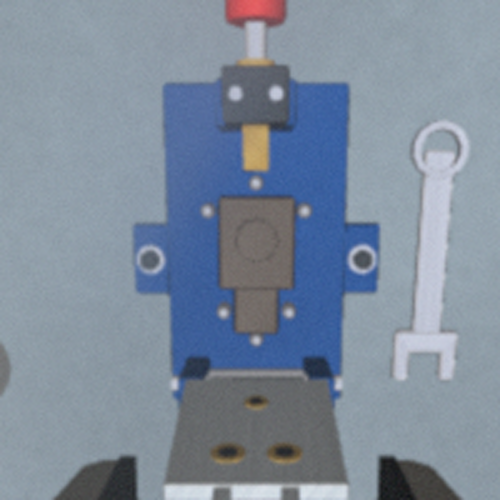

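The casting lies flat and central between all six pins, tongue towards the hinge (crop pixels about 255,265). Next I'll close the leaf.

```bash
python3 - <<'E'
from h import *
H=np.array([.610,.062]); y=.181; rc=.100
def tcp(a,off=0):
    q=H+rc*np.array([-np.cos(a),np.sin(a)])+(.002+off)*np.array([np.sin(a),np.cos(a)]); return [q[0]+.010,y,q[1]]
gripper_to(0,20)
r.movel([.67,y,.27],rate=.3); r.movel([.665,y,tcp(1.75)[2]-.004],rate=.25); r.hold(.1)
f0=r.get_state()['ft_force'].copy()
for a in (1.70,1.5,1.3,1.1,.9,.7,.5,.35,.22,.12):
    r.movel(tcp(a),rate=.12); s=r.get_state(); f=s['ft_force']-f0; print(a,s['eef_pos'].round(4),f.round(1))
    if np.linalg.norm(f)>40: print('stop'); raise SystemExit
x=tcp(0)[0]
for z in np.arange(.073,.0565,-.0015):
    r.movel([x,y,z],rate=.06); s=r.get_state(); f=s['ft_force']-f0; print(round(z,4),s['eef_pos'].round(4),f.round(1))
    if f[2]>30: break
print(s['clock']); d=snap('side');save(d,'l1.png')
E
```

```text
1.7 [0.636  0.1814 0.1626] [1.9 0.5 2.2]
1.5 [0.6157 0.1811 0.1624] [2.4 0.8 0.8]
1.3 [0.5954 0.181  0.1588] [ 1.8 -0.1  1.7]
1.1 [0.5766 0.181  0.1519] [ 2.6 -0.8  0.2]
0.9 [0.5595 0.181  0.1415] [ 0.7 -0.1  3.1]
0.7 [0.5449 0.181  0.128 ] [ 0.2 -0.9  2.2]
0.5 [0.533  0.1809 0.1116] [-0.4 -0.6  2.6]
0.35 [0.5267 0.1809 0.0982] [-0.6  0.   2.1]
0.22 [0.5228 0.1809 0.0859] [-0.1 -0.5  1.1]
0.12 [0.5224 0.1814 0.0772] [ 0.4 -0.4  6. ]
0.073 [0.522  0.1814 0.0749] [ 0.9 -2.3  7.9]
0.0715 [0.5218 0.1814 0.0737] [ 0.5 -1.7  9. ]
0.07 [0.5215 0.1814 0.0713] [ 1.8 -1.9  4.3]
0.0685 [0.5194 0.1808 0.0681] [ 0.6 -0.8  0.5]
0.067 [0.5195 0.1809 0.0666] [0.8 0.3 0.4]
0.0655 [0.52   0.1811 0.0655] [ 0.3 -0.4  0.6]
0.064 [0.52   0.1811 0.0643] [ 0.2 -0.9  4.5]
0.0625 [0.52   0.1811 0.0636] [-4.2 -2.  12.8]
0.061 [0.5201 0.1811 0.0631] [-5.5 -3.2 21.2]
0.0595 [0.5201 0.1811 0.0625] [-8.4 -4.8 28.1]
0.058 [0.5201 0.1812 0.0621] [-11.2  -4.7  36.9]
37.9917
```

```bash
python3 - <<'E'
from h import *
r.movel([.53,.181,.1],rate=.1); r.movel([.595,.178,.22],rate=.25); r.hold(.5)
d=snap('wrist');save(d,'f0.png');C=cloud(d)
for xx in (.51,.53,.56,.59):
    q=C[(abs(C[...,0]-xx)<.004)&(abs(C[...,1]-.181)<.03)]; print(xx,np.median(q[:,2]).round(4))
d2=snap('side');save(d2,'f1.png')
a,b=d['pixels'][:210,180:390,::-1],d2['pixels'][90:370,160:440,::-1]
cv2.imwrite('pics/f.png',np.hstack([cv2.resize(a,(400,400)),cv2.resize(b,(400,400))])); print(r.get_state()['clock'])
E
```

```text
0.51 0.063
0.53 0.0632
0.56 0.3213
0.59 0.2298
39.925
```

View pics/f.png

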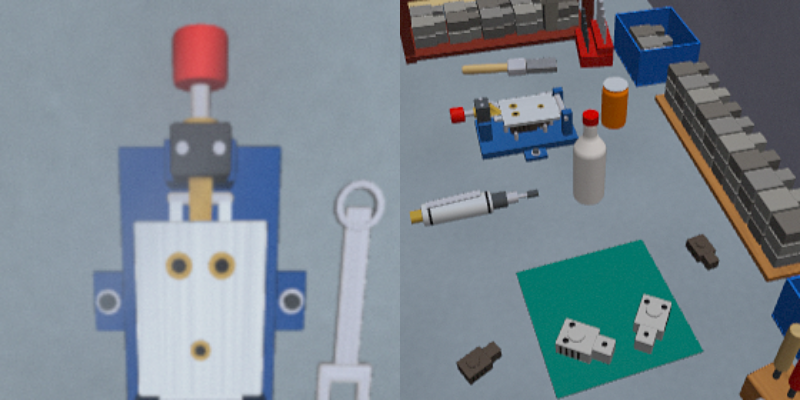

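The leaf is level, the brass nose lies over the strike bar (left crop about 200,195), the knob is home, and everything else is untouched.

```bash
python3 -c "
from h import *
print(r.close_job())"
```

```text
the job is handed in; nothing more can be done
None
```

The jig is loaded and handed in at about 40 s: I drew the latch about 20 mm until its pull exceeded the stop's 9 N, the leaf sprang up, I set the raw casting flat in the nest with its tongue to the hinge, and pressed the leaf shut until the latch snapped over it; the final pictures show nothing else moved.

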